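# Gauge a spacer ring on the spring taper and record its size

### The job

Take the steel ring lying on the blue card, slide it squarely down over the colour-banded taper gauge until it stops, and press it home gently so that the sprung taper gives about 4 mm, and never more than 8 mm. Let go, leave the ring on the taper, read the colour of the band in which its lower edge stopped, and then slide the black marker of the selector to the field of that colour. Leave the two spare rings, the bottle and the dish where they are.

Things in the scene. Friction and masses are not known exactly. Their poses are not given: they have to be found in the camera images.
- ring_a: one of three like-looking steel rings, 54 mm outside, 14 mm high, about 80 g; bores 28, 32 and 36 mm, which name has which is not told. One lies flat on the blue card (to be gauged), two are spares behind the gauge; which is where changes. Origin: centre of the underside, z up along its axis
- ring_b: as ring_a: another of the three rings
- ring_c: as ring_a: another of the three rings
- card: blue card, 100 x 75 mm, flat on the table; origin at its centre. The ring to be gauged lies on its middle
- mandrel_tip (a point): centre of the top of the upright polished taper (friction about 0.12), on its axis, z up; 0.116 m above the table, less when pressed. Radius 7 mm at the tip, 10 mm at 6 mm below it, then 1 mm more per 6 mm down, to 21 mm. Colour bands, 12 mm each, from the tip: white 12 to 24 mm below it, yellow 24 to 36, green 36 to 48, blue 48 to 60, red 60 to 72
- gauge: the taper's fixed grey block, 90 x 90 mm, 26 mm high with its collar; origin under its middle, below the taper's axis. A centred ring stops with its underside mid-band: bore 28 mm in yellow (30 mm below the tip), 32 in green (42 mm), 36 in blue (54 mm). A ring held 1 mm off-centre stops on one side, about 6 mm too high, and is pushed sideways
- mandrel (a joint): how far the taper is pressed down on its spring, m: 0 free, end stop at 0.012; it gives 1.5 N before it moves and then 2.5 N per mm, and comes back when let go. A proper gauging press is 0.002 to 0.007 (6.5 to 19 N); over 0.0085 is too hard
- selector: size selector fixed on the table: aluminium track 64 x 172 mm, 14 mm high, origin at the centre of its underside; the marker slides along its y axis, the five coloured fields lie along it on both sides of the slot
- marker_top (a point): centre of the top of the black marker, a grip 28 mm (across the track, selector x) by 14 mm (along the track, selector y) by 40 mm high, its top 54 mm above the table, with a thin pointer line at its foot, on its middle
- marker (a joint): place of the marker along the track, m, growing along selector +y, 0 to 0.124; it stays where it is left (1.5 N friction). The fields' middles: white 0.024, yellow 0.046, green 0.068, blue 0.090, red 0.112; each is 18 mm long. It starts near 0, on no field
- bottle: bystander: bottle with a blue cap, 59 mm wide, 108 mm high; origin under its middle
- dish: bystander: round covered dish, 60 mm wide, 16 mm high; origin under its middle
Mind the look-alikes: they are no part of the job. What is shaped like the ring_a but turquoise is not meant.

How it is judged:
By the outcome, as a careful person would: the job done as asked, in the order asked, and still so for the second after the job is handed in, with the robot touching nothing.
It also fails if it takes over 56 s, if anything falls off the work surface, if the arm or the gripper's body presses on something with over 40 N, if the wrist force passes 120 N, or if a joint passes its speed limit or range.

### The arm

A 7-joint arm with a two-finger parallel gripper is mounted at the origin on the work surface; the furniture and walls round the work are solid. World frame = base frame: x ahead of the robot, y to its left, z up, the work surface at z = 0. Lengths are in m, angles in rad, forces in N, time in s.
With the tool pointing down it reaches from about 0.425 to 0.925 m from the base axis. Payload 6.8 kg.
Tool frame: the origin (TCP) lies midway between the tips of the shut fingers; the grasp point (between the pads) lies r.grip_point_offset behind it (r.grip_point_offset is the distance from the TCP to the grasp point, in m); z points along the fingers, y is the direction in which the jaws open and shut (so a half turn about z gives the same grasp; the last joint's range is limited). The gripper opens to 85 mm and grips with 20 to 120 N. Pads are 22 mm wide; open, the fingers measure 114 mm over their backs; the gripper's body (76 mm by 85 mm) begins 54 mm behind the grasp point. The pads swing forward as they close: fully open they stand 13 mm farther back than shut.
Start: joints at [-1.366, 0.477, 0.022, 1.555, -0.011, 1.109, -0.083], TCP at [0.208, 0.642, 0.231] pointing down, gripper open.
Joint ranges: [-2.96, 2.96], [-0.34, 2.1], [-1.41, 1.46], [0.24, 2.44], [-1.37, 4.51], [0.17, 1.92], [-2.96, 2.96]. Speed limits (rad/s): [2.39, 2.39, 3.14, 3.14, 3.14, 3.14, 3.14].

### API

Orientations are given as a rotation vector (axis times angle).
In Python, from bench import r gives the robot as it stands. The module is installed in compiled form; this text tells all that it offers.
- The arm moves only by the tool play_rows, never from a script. Its argument "deltas" is a list of rows, each a list of 3 entries, a list of its own where there are three numbers: the finger opening in mm, from 0 to 85.4, then the shift along the tool's x, y, z in mm, then the turn, a rotation vector about the tool's x, y, z in rad. A call has 1 to 8 rows; each row is the pose to reach, as a shift and turn from the pose measured when the call began, along the tool's axes at that moment; what a row does not reach only later rows make up. A row lasts 1/8 s, in which the tool goes at most 62.5 mm and 10.7 degrees, less where a joint would pass 70% of its speed; a pose out of reach is approached as far as the arm can. A call with a gripper value outside its range is refused whole. The fingers move at their own pace and stop on an object; "squeeze" is the grip in N (left out, the last holds). Time passes only in rows, so rows that repeat a pose let the fingers close. It gives the time, the measured TCP pose, the force and the opening at its end, in the units of the state.
- r.get_obs(): the state, without advancing time (a new reading comes with each control period).
- r.grab_frame(name): name is "scene" or "top"; returns (picture, depth): 384x512x3 uint8, red, green, blue; 384x512 float32, m along the optical axis (not along the pixel's ray), 0 where there is no reading.
- r.camera_model(name): a dict with "mtx" (3x3 intrinsics, pixels), "rvec" (rotation vector, rad) and "tvec" (3), from world to camera coordinates, as OpenCV has them. Camera axes: x right, y down, z forward; pixel columns grow to the right and rows downward; lengths in m; the calibration is good to about 2 mm. A picture is of the moment at which its call begins. camera_model takes no time and is no camera call.
- r.hand_in(): hands the job in, once; it reports no verdict.
The state is a dict: "clock": time; "joints": joint angles; "qvel": joint speeds; "tau": joint torques, N m; "tcp_pos": TCP position; "orientation": TCP orientation; "contact_force": force on the tool from outside, world axes, zero at the start; "moment": the same for the moment, N m; "grip_width": finger opening in m.
Only numpy, scipy, OpenCV 4.12 (cv2) and the standard library are available. Lean on these libraries where they do the work, as an engineer would, in place of code of your own. Each camera call takes 0.05 s, during which the arm holds its last target. There are 200 camera calls.

## Working session

There is one attempt and no reset: what is moved stays moved. The work goes in short steps, Python scripts to look and compute and a tool call to move; the robot and the scene stay as the last step left them, time stands still between calls to the robot, and variables do not carry over. Pictures are saved under pics/ and viewed, about 8 in all and at most 12, crops included, and the job is handed in when it is done.

Besides the shell and the picture viewer there is one more tool, called in YAML: its name, and indented under it one key for each argument. play_rows: Moves the arm, as the interface text tells. Its arguments: {"type":"object","properties":{"deltas":{"type":"array"},"squeeze":{"type":"number"}},"required":["deltas"]}

```bash
mkdir -p pics
cat > h.py <<'E'
from bench import r
import cv2, numpy as np
from scipy.spatial.transform import Rotation as R
def cam(n):
    m=r.camera_model(n); return np.array(m["mtx"]),R.from_rotvec(np.ravel(m["rvec"])).as_matrix(),np.ravel(m["tvec"])
def ray(n,u,v,z):
    K,M,t=cam(n); d=M.T@np.linalg.solve(K,[u,v,1]); c=-M.T@t
    return c+d*(z-c[2])/d[2]
def proj(n,p):
    K,M,t=cam(n); q=K@(M@np.array(p)+t); return q[:2]/q[2]
def cloud(n,D):
    K,M,t=cam(n); v,u=np.indices(D.shape); P=np.stack([u*D,v*D,D],-1)@np.linalg.inv(K).T
    return (P-t)@M
def save(name,im): cv2.imwrite("pics/"+name+".png",im[...,::-1])
def grab(n):
    im,D=r.grab_frame(n); np.savez("/tmp/%s.npz"%n,im=im,D=D); return im,D
E
python3 - <<'E'
from h import *
a,_=grab("scene"); b,_=grab("top")
save("scene0",cv2.resize(a,(800,600))); save("top0",cv2.resize(b,(800,600)))
o=r.get_obs(); print(o,r.grip_point_offset)
for n in("scene","top"):
    K,M,t=cam(n); print(n,K[0,0],-M.T@t,M[2])
E
```

```text
{'clock': 0.1, 'joints': array([-1.36613094,  0.47769064,  0.02233645,  1.5563536 , -0.01148961,
        1.10932931, -0.08308745]), 'qvel': array([-0.00061044, -0.0026298 ,  0.00039478, -0.00041941, -0.00025549,
       -0.00015697, -0.0022477 ]), 'tau': array([ 3.67274435e-03, -5.97761142e+01,  1.61301412e+00, -2.81956297e+01,
        1.27311173e-02,  4.93388419e-03,  9.35953267e-06]), 'tcp_pos': array([0.20753467, 0.64173249, 0.23044038]), 'orientation': array([-4.89203677e-01, -3.10313501e+00,  2.58772317e-03]), 'contact_force': array([-0.13664612,  0.02325872, -0.30584178]), 'moment': array([-0.00019213,  0.01826912,  0.00880952]), 'grip_width': 0.0852250080831445} 0.0187
scene 410.7516412860413 [-0.57939192  0.44463997  0.80820669] [ 0.82293685 -0.23181868 -0.51868587]
top 487.42267520850174 [0.45328544 0.13752009 1.5711597 ] [ 0.06213567 -0.00428783 -0.9980585 ]
```

View pics/scene0.png

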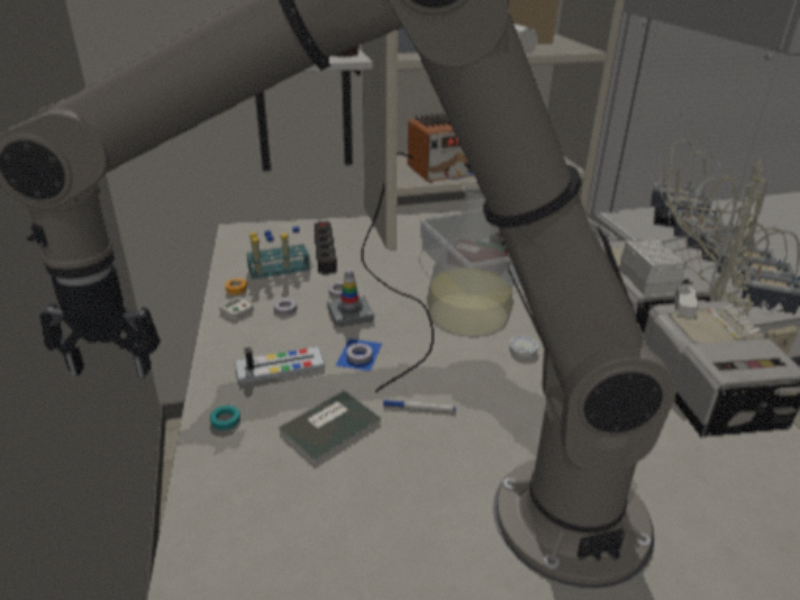

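View pics/top0.png

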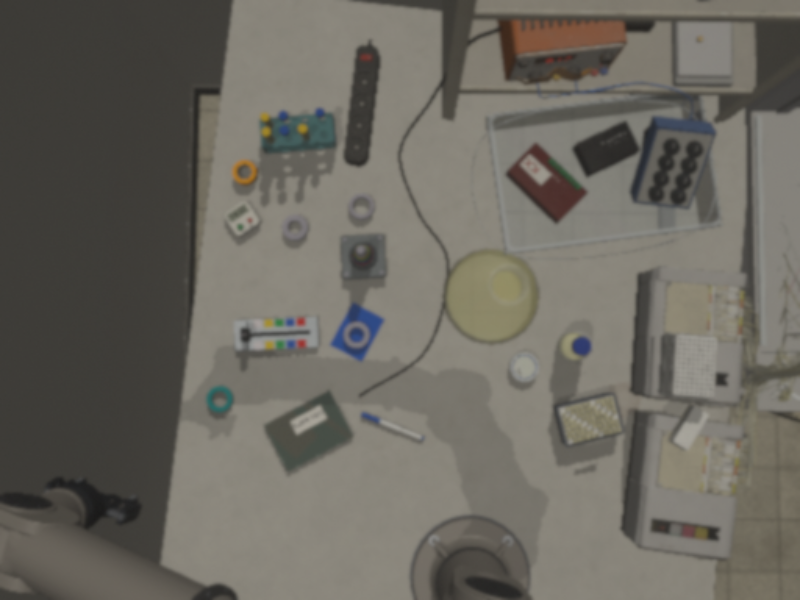

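The scene view shows the blue card with its ring at (360,352), the gauge at (350,300), the selector at (280,365) and the arm off to the left.

Things that could be taken for the ring (top view, 800x600):
- steel ring on the blue card at (356,334)
- steel spare at (294,228)
- steel spare at (362,208)
- turquoise ring at (220,400)
- orange ring at (244,172)

I choose the ring on the card. The gauge is at (363,255). The selector's marker is at its left end (246,335).

Run:
```python
from h import *
d=np.load("/tmp/top.npz"); im,D=d["im"],d["D"]; P=cloud("top",D)
s=np.load("/tmp/scene.npz"); si=s["im"]
a=cv2.resize(im[115:245,135:265],(390,390),interpolation=cv2.INTER_CUBIC)
b=cv2.resize(si[165:250,140:270],(400,262),interpolation=cv2.INTER_CUBIC)
c=np.zeros((400,800,3),np.uint8); c[:390,:390]=a; c[:262,400:]=b
save("crop0",cv2.convertScaleAbs(c,alpha=1.4))
hsv=cv2.cvtColor(im,cv2.COLOR_RGB2HSV)
# card: blue outline, filled by its min-area rectangle
m=cv2.inRange(hsv,(105,110,50),(130,255,255)); m[:190]=0;m[235:]=0;m[:,:205]=0;m[:,250:]=0
pts=cv2.findNonZero(m); rc=cv2.minAreaRect(cv2.convexHull(pts)); print("card",rc,ray("top",*rc[0],0))
# heights
for nm,(x0,x1,y0,y1),zlo,zhi in [("ring",(215,242,200,227),.008,.02),("gaugeblk",(210,255,142,185),.015,.04),("tip",(210,255,142,185),.09,.13),("sel",(145,210,195,235),.009,.02),("marker",(145,175,200,235),.04,.065),("sp1",(175,202,133,158),.008,.02),("sp2",(218,245,120,146),.008,.02)]:
    Q=P[y0:y1,x0:x1].reshape(-1,3); vv,uu=np.mgrid[y0:y1,x0:x1]; k=(Q[:,2]>zlo)&(Q[:,2]<zhi)
    if k.sum()<3: print(nm,k.sum(),np.percentile(Q[:,2],[1,50,99]));continue
    uv=np.c_[uu.ravel(),vv.ravel()][k].astype(np.float32)
    print(nm,k.sum(),"mean",Q[k].mean(0).round(4),"med z",np.median(Q[k,2]).round(4),"max",Q[:,2].max().round(3),"rect",[np.round(x,1) for x in cv2.minAreaRect(uv)])
```

```text
card ((228.25473022460938, 212.1415252685547), (21.3682861328125, 29.33283233642578), 29.05460548400879) [0.49071268 0.23617589 0.        ]
ring 141 mean [0.4855 0.2364 0.0136] med z 0.0138 max 0.021 rect [array([228.7, 210.7]), array([17.3, 24.7]), np.float64(19.7)]
gaugeblk 594 mean [0.645  0.2234 0.021 ] med z 0.0205 max 1.571 rect [array([232.5, 163.5]), array([27.9, 28. ]), np.float64(87.1)]
tip 58 mean [0.6438 0.223  0.109 ] med z 0.1114 max 1.571 rect [array([231. , 160.5]), array([7., 8.]), np.float64(90.0)]
sel 907 mean [0.4864 0.3977 0.0142] med z 0.0141 max 1.571 rect [array([177.6, 211.5]), array([22.8, 56.3]), np.float64(87.4)]
marker 44 mean [0.4823 0.4571 0.0531] med z 0.0534 max 1.571 rect [array([156.5, 214. ]), array([5., 8.]), np.float64(0.0)]
sp1 155 mean [0.7051 0.3654 0.0137] med z 0.0136 max 1.571 rect [array([187.8, 147.7]), array([16.2, 21.8]), np.float64(15.9)]
sp2 119 mean [0.7504 0.2296 0.0133] med z 0.0133 max 1.571 rect [array([230.1, 130.1]), array([19.6, 17.3]), np.float64(32.0)]
```

View pics/crop0.png

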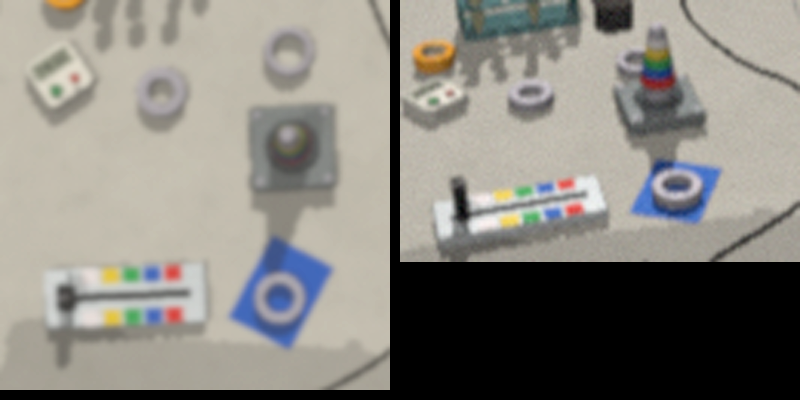

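The crop confirms the choice: a plain steel ring lies on the blue card at crop (280,299), the taper tip is at (290,142) and the black marker is at (67,296), left of the white field. Next I refine the positions and work out the first move.

```bash
cat >> h.py <<'E'
def to(p,yaw):
    """shift (mm) and turn in tool axes to TCP position p, tool down, tool y along yaw (rad, mod pi)"""
    o=r.get_obs(); A=R.from_rotvec(o["orientation"]); M=A.as_matrix(); best=None
    for k in(0,np.pi):
        y=np.array([np.cos(yaw+k),np.sin(yaw+k),0]); z=np.array([0,0,-1.]); T=np.c_[np.cross(y,z),y,z]
        v=R.from_matrix(M.T@T).as_rotvec()
        if best is None or np.linalg.norm(v)<np.linalg.norm(best): best=v
    print("shift",(M.T@(np.array(p)-o["tcp_pos"])*1000).round(1),"turn",best.round(3),"tcp",o["tcp_pos"].round(4),"j7",o["joints"][6].round(2))
E
python3 - <<'E'
from h import *
d=np.load("/tmp/top.npz"); im,D=d["im"],d["D"]
hsv=cv2.cvtColor(im,cv2.COLOR_RGB2HSV)
m=cv2.inRange(hsv,(105,110,50),(130,255,255)); m[:190]=0;m[235:]=0;m[:,:205]=0;m[:,250:]=0
h=np.zeros_like(m); cv2.fillConvexPoly(h,cv2.convexHull(cv2.findNonZero(m)),255)
h=cv2.erode(h,np.ones((3,3)))
g=cv2.resize(im[190:235,205:250],None,fx=8,fy=8,interpolation=cv2.INTER_CUBIC).astype(float)
sat=(g[...,2]-g[...,0]); 
hb=cv2.resize(h[190:235,205:250],None,fx=8,fy=8,interpolation=cv2.INTER_NEAREST)>0
lo,hi=np.percentile(sat[hb],[5,95]); k=((sat<(lo+hi)/2)&hb).astype(np.uint8)
cs,_=cv2.findContours(k,cv2.RETR_EXTERNAL,cv2.CHAIN_APPROX_NONE); c=max(cs,key=cv2.contourArea)
(ex,ey),ax,an=cv2.fitEllipse(c); u,v=205-.5+.5/8+ex/8,190-.5+.5/8+ey/8; print("ring px",u,v,np.array(ax)/8, ray("top",u,v,.010))
# tip by scene: light tip pixels, highest depth-cloud points
for n in("top","scene"):
    e=np.load("/tmp/%s.npz"%n); Q=cloud(n,e["D"]); k=(abs(Q[...,0]-.644)<.04)&(abs(Q[...,1]-.223)<.04)
    for lo,hi in((.104,.125),(.06,.09),(.018,.03)):
        q=Q[k&(Q[...,2]>lo)&(Q[...,2]<hi)]; print(n,lo,len(q),q.mean(0).round(4),((q.min(0)+q.max(0))/2).round(4))
Q=cloud("top",D); q=Q[195:235,145:210].reshape(-1,3); q=q[(q[:,2]>.009)&(q[:,2]<.02)]
rc=cv2.minAreaRect(q[:,:2].astype(np.float32)*1000); print("sel",rc); bx=cv2.boxPoints(rc); print(bx)
to([.486,.236,.16],np.pi/2)
E
```

```text
ring px 227.75561714172363 214.18150901794434 [17.35722733 18.96152687] [0.48393665 0.237062   0.01      ]
top 0.104 41 [0.6455 0.2232 0.1134] [0.6453 0.223  0.1138]
top 0.06 50 [0.6405 0.2209 0.0735] [0.6458 0.224  0.0743]
top 0.018 363 [0.6436 0.2224 0.022 ] [0.6442 0.223  0.024 ]
scene 0.104 22 [0.6395 0.2257 0.1101] [0.6428 0.2241 0.1102]
scene 0.06 77 [0.6344 0.2265 0.0743] [0.6352 0.2247 0.0755]
scene 0.018 124 [0.634  0.2234 0.0213] [0.6438 0.223  0.0236]
sel ((490.998779296875, 397.0322570800781), (73.02508544921875, 179.2700653076172), 3.0328760147094727)
[[449.7949  484.6099 ]
 [459.27988 305.5909 ]
 [532.20264 309.45462]
 [522.71765 488.4736 ]]
shift [-389.8 -300.3   71. ] turn [-0.002 -0.    -0.313] tcp [0.2075 0.6417 0.2304] j7 -0.08
```

play_rows:
  deltas:
    - [85,[-50,-38,0],[0,0,0]]
    - [85,[-100,-77,0],[0,0,-0.05]]
    - [85,[-150,-115,10],[0,0,-0.1]]
    - [85,[-200,-154,20],[0,0,-0.15]]
    - [85,[-250,-193,30],[0,0,-0.2]]
    - [85,[-300,-231,40],[0,0,-0.25]]
    - [85,[-350,-270,55],[0,0,-0.31]]
    - [85,[-390,-300,71],[0,0,-0.313]]
  squeeze: 30

```text
clock: 1.1
tcp_pos: [0.4873, 0.2345, 0.1597]
orientation: [-0.001, 3.141, -0.002]
contact_force: [0.2, 0.2, -0.2]
grip_width: 0.0849
```

Run:
```python
from h import *
a,_=grab("scene"); b,D=grab("top")
to([.484,.237,.05],np.pi/2)
# seen finger position in top view: near-vertical points
c=cv2.resize(a[150:270,120:280],(640,480),interpolation=cv2.INTER_CUBIC); save("s1",c)
```

```text
shift [  4.8   9.8 108.1] turn [-0.007 -0.002 -0.011] tcp [0.4889 0.2279 0.1581] j7 1.05
```

View pics/s1.png

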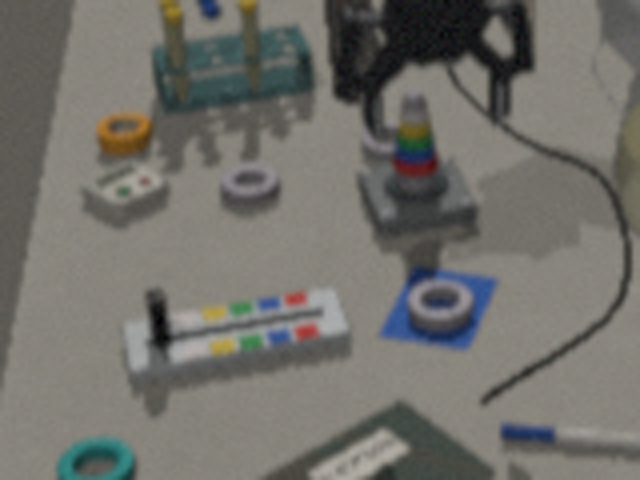

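The scene view shows the gripper above with the way clear, the ring at crop (440,306) on the card and the taper tip at (414,98). I cross-check both by ray.

Run:
```python
from h import *
f=lambda x,y:(120+x/4-.4,150+y/4-.4)
print("ring",ray("scene",*f(440,304),.012),"tip",ray("scene",*f(413.5,97),.116),"top tip",ray("top",231.8,161.2,.116))
print("marker",ray("scene",*f(156,294),.054))
to([.484,.237,.05],np.pi/2)
```

```text
ring [0.47825112 0.23796354 0.012     ] tip [0.63702453 0.22610689 0.116     ] top tip [0.6409337  0.22018163 0.116     ]
marker [0.48706365 0.4583829  0.054     ]
shift [  4.8   9.8 108.1] turn [-0.007 -0.002 -0.011] tcp [0.4889 0.2279 0.1581] j7 1.05
```

play_rows:
  deltas:
    - [85,[5,9,55],[-0.007,0,-0.011]]
    - [85,[5,9,110],[-0.007,0,-0.011]]
    - [85,[5,9,125],[-0.007,0,-0.011]]
    - [85,[5,9,125],[-0.007,0,-0.011]]

```text
clock: 1.7
tcp_pos: [0.4835, 0.2362, 0.033]
orientation: [0.001, -3.139, 0.001]
contact_force: [-0.6, -0.6, 0.1]
grip_width: 0.0848
```

play_rows:
  deltas:
    - [70,[0,1,20],[0,0,0]]
    - [70,[0,1,33],[0,0,0]]
    - [64,[0,1,33],[0,0,0]]
    - [50,[0,1,33],[0,0,0]]
    - [40,[0,1,33],[0,0,0]]
    - [40,[0,1,33],[0,0,0]]
  squeeze: 30

```text
clock: 2.45
tcp_pos: [0.4839, 0.2373, 0.0013]
orientation: [0.0, -3.14, -0.0]
contact_force: [-1.4, -0.9, 6.8]
grip_width: 0.0528
```

play_rows:
  deltas:
    - [40,[0,0,-5],[0,0,0]]
    - [40,[0,0,-50],[0,0,0]]
    - [40,[0,0,-100],[0,0,0]]
    - [40,[0,0,-150],[0,0,0]]
    - [40,[0,0,-150],[0,0,0]]
    - [40,[0,0,-150],[0,0,0]]

```text
clock: 3.2
tcp_pos: [0.4838, 0.2372, 0.1512]
orientation: [-0.0, -3.14, -0.0]
contact_force: [-0.6, 0.1, -1.7]
grip_width: 0.0526
```

Run:
```python
from h import *
a,D=grab("scene"); o=r.get_obs(); print(o["contact_force"],o["grip_width"],o["tcp_pos"])
u,v=proj("scene",o["tcp_pos"]).round().astype(int); print(u,v)
c=cv2.resize(a[v-50:v+40,u-60:u+60],(640,480),interpolation=cv2.INTER_CUBIC); save("s2",cv2.convertScaleAbs(c,alpha=1.5))
to([.644,.223,.13],np.pi/2)
```

```text
[-0.19768622 -0.56268375 -0.85502738] 0.05284991155637233 [0.48340264 0.23687462 0.15041312]
229 188
shift [-160.7  -13.9   19.9] turn [-0.001 -0.003  0.   ] tcp [0.4834 0.2369 0.1504] j7 1.05
```

View pics/s2.png

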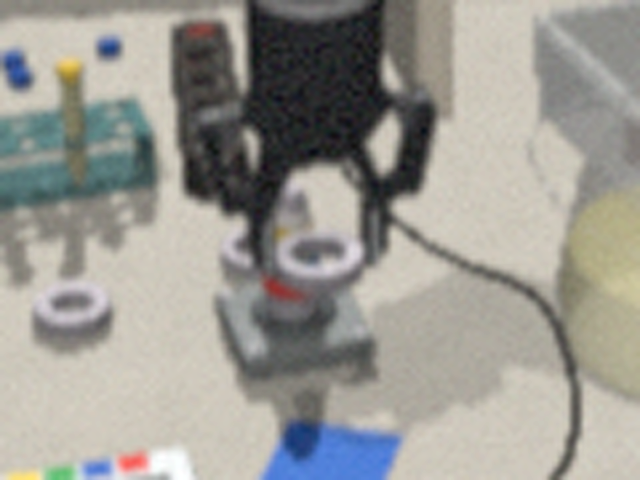

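The ring is held level between the pads, its top centred about crop (320,255) near the projected TCP. I check its centre in the scene view against the TCP, then go above the taper.

Run:
```python
from h import *
d=np.load("/tmp/scene.npz"); Q=cloud("scene",d["D"]); t=r.get_obs()["tcp_pos"]
k=(abs(Q[...,2]-.158)<.009)&(abs(Q[...,0]-t[0]+.005)<.04)&(abs(Q[...,1]-t[1])<.03)
hsv=cv2.cvtColor(d["im"],cv2.COLOR_RGB2HSV)
k&=hsv[...,2]>90
v,u=np.nonzero(k); q=Q[k]; print(len(u),u.min(),u.max(),v.min(),v.max(),q.min(0),q.max(0),q.mean(0),t)
for z in(.149,.163):
  print([proj("scene",[t[0]+.027*np.cos(a),t[1]+.027*np.sin(a),z]).round(1) for a in(0,np.pi/2,np.pi,-np.pi/2)])
e=cv2.fitEllipse(cv2.convexHull(np.c_[u,v].astype(np.int32))); print(e, proj("scene",[t[0],t[1],.156]))
```

```text
82 221 239 181 191 [0.45866198 0.20708204 0.14949642] [0.51176773 0.26253163 0.16556317] [0.48348579 0.23639198 0.16047927] [0.48340264 0.23687462 0.15041312]
[array([227.1, 184.3]), array([220.2, 189.7]), array([230.6, 193.2]), array([237.4, 187.6])]
[array([227. , 180.4]), array([220. , 185.8]), array([230.6, 189.2]), array([237.3, 183.7])]
((229.82281494140625, 186.05877685546875), (9.95065689086914, 18.970355987548828), 99.552490234375) [228.77530963 186.70996944]
```

play_rows:
  deltas:
    - [40,[-60,-4,0],[0,0,0]]
    - [40,[-120,-10,0],[0,0,0]]
    - [40,[-155,-14,0],[0,0,0]]
    - [40,[-161,-14,5],[0,0,0]]
    - [40,[-161,-14,25],[0,0,0]]
    - [40,[-161,-14,37],[0,0,0]]
    - [40,[-161,-14,42],[0,0,0]]
    - [40,[-161,-14,42],[0,0,0]]

```text
clock: 4.25
tcp_pos: [0.6435, 0.2231, 0.1076]
orientation: [0.001, -3.137, 0.001]
contact_force: [-0.1, -0.1, -0.3]
grip_width: 0.0529
```

play_rows:
  deltas:
    - [40,[0,0,3],[0,0,0]]
    - [40,[0,0,6],[0,0,0]]
    - [40,[0,0,9],[0,0,0]]
    - [40,[0,0,9],[0,0,0]]

```text
clock: 4.75
tcp_pos: [0.6433, 0.223, 0.0983]
orientation: [0.001, -3.137, 0.002]
contact_force: [0.3, 0.4, -1.0]
grip_width: 0.0527
```

Underside at 19 mm below the tip and still free.

play_rows:
  deltas:
    - [40,[0,0,2],[0,0,0]]
    - [40,[0,0,4],[0,0,0]]
    - [40,[0,0,6],[0,0,0]]
    - [40,[0,0,6],[0,0,0]]

```text
clock: 5.25
tcp_pos: [0.6432, 0.2229, 0.092]
orientation: [0.001, -3.137, 0.002]
contact_force: [-0.8, -0.1, -0.2]
grip_width: 0.0524
```

play_rows:
  deltas:
    - [40,[0,0,1.5],[0,0,0]]
    - [40,[0,0,3],[0,0,0]]
    - [40,[0,0,4],[0,0,0]]
    - [40,[0,0,4],[0,0,0]]

```text
clock: 5.75
tcp_pos: [0.6431, 0.2229, 0.0879]
orientation: [0.001, -3.137, 0.002]
contact_force: [0.7, 0.4, -0.9]
grip_width: 0.0529
```

play_rows:
  deltas:
    - [40,[0,0,1],[0,0,0]]
    - [40,[0,0,2],[0,0,0]]
    - [40,[0,0,3],[0,0,0]]
    - [40,[0,0,3],[0,0,0]]

```text
clock: 6.25
tcp_pos: [0.6433, 0.2229, 0.085]
orientation: [0.001, -3.137, 0.002]
contact_force: [-0.1, 0.5, -0.5]
grip_width: 0.0526
```

play_rows:
  deltas:
    - [40,[0,0,1],[0,0,0]]
    - [40,[0,0,2],[0,0,0]]
    - [40,[0,0,3],[0,0,0]]
    - [40,[0,0,3],[0,0,0]]

```text
clock: 6.75
tcp_pos: [0.6436, 0.2229, 0.082]
orientation: [0.001, -3.138, 0.002]
contact_force: [1.6, -0.0, -0.3]
grip_width: 0.0527
```

play_rows:
  deltas:
    - [40,[-1,0,0],[0,0,0]]
    - [40,[-1,0,1],[0,0,0]]
    - [40,[-1,0,2],[0,0,0]]
    - [40,[-1,0,2],[0,0,0]]

```text
clock: 7.25
tcp_pos: [0.6444, 0.2229, 0.0798]
orientation: [0.001, -3.137, 0.002]
contact_force: [0.3, -0.8, -0.9]
grip_width: 0.0526
```

play_rows:
  deltas:
    - [40,[0,0,1],[0,0,0]]
    - [40,[0,0,2],[0,0,0]]
    - [40,[0,0,2.5],[0,0,0]]
    - [40,[0,0,2.5],[0,0,0]]

```text
clock: 7.75
tcp_pos: [0.6445, 0.223, 0.0773]
orientation: [0.001, -3.138, 0.002]
contact_force: [1.3, 0.1, -0.5]
grip_width: 0.053
```

play_rows:
  deltas:
    - [40,[-0.7,0,0],[0,0,0]]
    - [40,[-0.7,0,1],[0,0,0]]
    - [40,[-0.7,0,2],[0,0,0]]
    - [40,[-0.7,0,2],[0,0,0]]

```text
clock: 8.25
tcp_pos: [0.6451, 0.2231, 0.0752]
orientation: [0.001, -3.137, 0.002]
contact_force: [-0.3, 0.1, -0.7]
grip_width: 0.0529
```

play_rows:
  deltas:
    - [40,[0,0,1],[0,0,0]]
    - [40,[0,0,2],[0,0,0]]
    - [40,[0,0,2],[0,0,0]]
    - [40,[0,0,2],[0,0,0]]

```text
clock: 8.75
tcp_pos: [0.6453, 0.2232, 0.0734]
orientation: [0.001, -3.138, 0.001]
contact_force: [-0.2, 0.2, 1.5]
grip_width: 0.0526
```

play_rows:
  deltas:
    - [40,[0,0,0.5],[0,0,0]]
    - [40,[0,0,1],[0,0,0]]
    - [40,[0,0,1],[0,0,0]]
    - [40,[0,0,1],[0,0,0]]

```text
clock: 9.25
tcp_pos: [0.6454, 0.2232, 0.0726]
orientation: [0.001, -3.138, 0.001]
contact_force: [-0.5, 0.8, 3.8]
grip_width: 0.0526
```

Contact is clear: force rises about 2.9 N/mm, matching the spring, with little side force. Pressing on.

play_rows:
  deltas:
    - [40,[0,0,0.7],[0,0,0]]
    - [40,[0,0,1.4],[0,0,0]]
    - [40,[0,0,2.0],[0,0,0]]
    - [40,[0,0,2.0],[0,0,0]]

```text
clock: 9.75
tcp_pos: [0.6455, 0.2232, 0.0709]
orientation: [0.001, -3.138, 0.001]
contact_force: [-1.5, 0.1, 6.8]
grip_width: 0.0526
```

play_rows:
  deltas:
    - [40,[0.3,0,0.7],[0,0,0]]
    - [40,[0.3,0,1.4],[0,0,0]]
    - [40,[0.3,0,2.0],[0,0,0]]
    - [40,[0.3,0,2.0],[0,0,0]]

```text
clock: 10.25
tcp_pos: [0.6456, 0.2233, 0.0697]
orientation: [0.001, -3.139, 0.001]
contact_force: [-2.3, -0.4, 9.3]
grip_width: 0.0527
```

play_rows:
  deltas:
    - [40,[0.7,0,0.6],[0,0,0]]
    - [40,[0.7,0,1.2],[0,0,0]]
    - [40,[0.7,0,1.2],[0,0,0]]

```text
clock: 10.62
tcp_pos: [0.6455, 0.2233, 0.0695]
orientation: [0.0, -3.14, -0.0]
contact_force: [-1.7, 0.0, 9.3]
grip_width: 0.053
```

play_rows:
  deltas:
    - [40,[0.3,0,1],[0,0,0]]
    - [40,[0.3,0,2.0],[0,0,0]]
    - [40,[0.3,0,2.0],[0,0,0]]
    - [40,[0.3,0,2.0],[0,0,0]]

```text
clock: 11.12
tcp_pos: [0.6457, 0.2233, 0.0687]
orientation: [0.0, -3.141, -0.001]
contact_force: [-1.9, 0.1, 11.1]
grip_width: 0.0527
```

Run:
```python
from h import *
a,D=grab("scene"); o=r.get_obs(); print(o["contact_force"],o["tcp_pos"])
u,v=proj("scene",[.645,.223,.08]).round().astype(int)
c=cv2.resize(a[v-30:v+30,u-40:u+40],(640,480),interpolation=cv2.INTER_CUBIC); save("s3",cv2.convertScaleAbs(c,alpha=1.5))
```

```text
[-2.83811704 -0.67266558 10.34098527] [0.64563971 0.22329512 0.06868733]
```

View pics/s3.png

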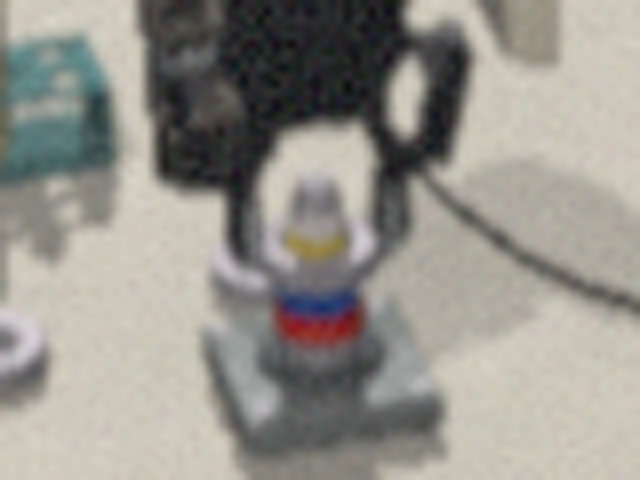

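The ring is seated with yellow showing above it and blue and red below. The press came to about 4 mm by force (11 N). I ease off so the taper doesn't kick the ring, then open.

play_rows:
  deltas:
    - [40,[0.5,0,0.5],[0,0,0]]
    - [40,[0.5,0,-0.5],[0,0,0]]
    - [40,[0.5,0,-1.5],[0,0,0]]
    - [40,[0.5,0,-2],[0,0,0]]
    - [40,[0.5,0,-2],[0,0,0]]

```text
clock: 11.8
tcp_pos: [0.6456, 0.2233, 0.0711]
orientation: [-0.0, 3.141, 0.001]
contact_force: [-0.3, 0.4, 5.2]
grip_width: 0.0529
```

play_rows:
  deltas:
    - [40,[0,0,-0.3],[0,0,0]]
    - [60,[0,0,-0.3],[0,0,0]]
    - [75,[0,0,-0.3],[0,0,0]]
    - [75,[0,0,-0.3],[0,0,0]]

```text
clock: 12.3
tcp_pos: [0.6453, 0.2231, 0.0709]
orientation: [0.0, -3.141, -0.0]
contact_force: [0.3, -0.1, -0.3]
grip_width: 0.0751
```

Run:
```python
from h import *
a,D=grab("scene"); o=r.get_obs(); print(o["contact_force"],o["tcp_pos"],o["grip_width"])
u,v=proj("scene",[.645,.223,.08]).round().astype(int)
c=cv2.resize(a[v-22:v+23,u-30:u+30],(640,480),interpolation=cv2.INTER_CUBIC); save("s4",cv2.convertScaleAbs(c,alpha=1.5))
```

```text
[-0.76594631 -0.46947471 -0.21769642] [0.6453889  0.22313654 0.0710269 ] 0.07516653523759198
```

View pics/s4.png

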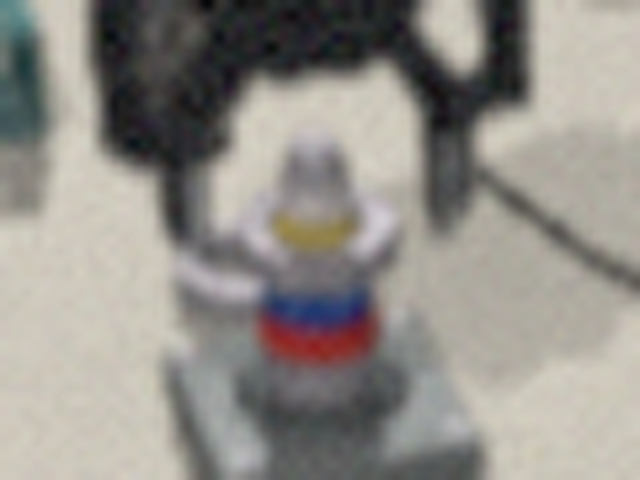

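Released: the ring sits level on the taper. The blue and red bands are fully visible below it and yellow above. At this viewing angle the ring's front edge hides about 6.6 mm below its underside, so the lower edge is in **green**. The depth of about 43 mm agrees (42 expected). I lift clear and measure the selector.

play_rows:
  deltas:
    - [75,[0,0,-20],[0,0,0]]
    - [75,[0,0,-60],[0,0,0]]
    - [80,[0,0,-110],[0,0,0]]
    - [80,[0,0,-110],[0,0,0]]

```text
clock: 12.85
tcp_pos: [0.6487, 0.2241, 0.1878]
orientation: [0.001, 3.132, 0.007]
contact_force: [-0.3, -0.2, -0.1]
grip_width: 0.0798
```

Run:
```python
from h import *
im,D=grab("top"); P=cloud("top",D); hsv=cv2.cvtColor(im,cv2.COLOR_RGB2HSV)
for nm,a,b in(("yellow",(18,110,90),(32,255,255)),("green",(45,90,50),(80,255,255)),("blue",(100,110,60),(125,255,255))):
    m=cv2.inRange(hsv,a,b); m[:198]=0;m[232:]=0;m[:,:150]=0;m[:,205:]=0
    n,l,s,c=cv2.connectedComponentsWithStats(m); ix=np.argsort(-s[1:,4])[:2]+1
    q=[ray("top",*c[i],.014) for i in ix]; print(nm,s[ix,4],np.round(q,4).tolist(),np.mean(q,0).round(4))
q=P[200:235,145:175].reshape(-1,3); q=q[(q[:,2]>.045)&(q[:,2]<.06)]; print("marker",len(q),q.mean(0),(q.min(0)+q.max(0))/2)
to([.484,.457,.18],1.616)
```

```text
yellow [20 16] [[0.4622, 0.4142, 0.014], [0.5068, 0.4167, 0.014]] [0.4845 0.4154 0.014 ]
green [14 12] [[0.4626, 0.3919, 0.014], [0.5086, 0.3944, 0.014]] [0.4856 0.3931 0.014 ]
blue [11 10] [[0.4645, 0.3708, 0.014], [0.5088, 0.373, 0.014]] [0.4866 0.3719 0.014 ]
marker 42 [0.48264119 0.45746256 0.05297441] [0.48186117 0.45750639 0.05279762]
shift [163.2 233.4   4.7] turn [ 0.003  0.005 -0.045] tcp [0.6471 0.2236 0.1849] j7 1.22
```

play_rows:
  deltas:
    - [70,[32,46,0],[0,0,0]]
    - [60,[65,93,2],[0,0,-0.02]]
    - [60,[98,140,4],[0,0,-0.045]]
    - [60,[130,186,5],[0,0,-0.045]]
    - [60,[158,226,5],[0,0,-0.045]]
    - [60,[163.5,233.5,5],[0.003,0.005,-0.045]]
    - [60,[163.5,233.5,5],[0.003,0.005,-0.045]]
    - [60,[163.5,233.5,5],[0.003,0.005,-0.045]]

```text
clock: 13.9
tcp_pos: [0.4852, 0.455, 0.1795]
orientation: [-0.066, 3.14, -0.003]
contact_force: [0.7, 0.9, -1.2]
grip_width: 0.0601
```

Run:
```python
from h import *
to([.483,.4575,.026],1.618)
```

```text
shift [  2.3   2.9 153.5] turn [-0.002  0.001 -0.005] tcp [0.4852 0.455  0.1795] j7 0.81
```

play_rows:
  deltas:
    - [60,[2,3,50],[0,0,0]]
    - [60,[2,3,100],[0,0,0]]
    - [60,[2,3,140],[0,0,0]]
    - [60,[2,3,153],[0,0,0]]
    - [40,[2,3,153],[0,0,0]]
    - [25,[2,3,153],[0,0,0]]
    - [5,[2,3,153],[0,0,0]]
    - [5,[2,3,153],[0,0,0]]
  squeeze: 20

```text
clock: 14.9
tcp_pos: [0.4844, 0.4585, 0.0285]
orientation: [-0.066, 3.137, 0.001]
contact_force: [0.6, -0.4, 6.3]
grip_width: 0.0135
```

play_rows:
  deltas:
    - [5,[0,-5,0],[0,0,0]]
    - [5,[0,-15,0],[0,0,0]]
    - [5,[0,-27,0],[0,0,0]]
    - [5,[0,-39,0],[0,0,0]]
    - [5,[0,-51,0],[0,0,0]]
    - [5,[0,-60,0],[0,0,0]]
    - [5,[0,-65,0],[0,0,0]]
    - [5,[0,-65,0],[0,0,0]]

```text
clock: 15.9
tcp_pos: [0.4879, 0.3923, 0.0286]
orientation: [-0.065, 3.137, -0.001]
contact_force: [4.9, -1.4, -2.7]
grip_width: 0.0136
```

play_rows:
  deltas:
    - [5,[0,0,0],[0,0,0]]
    - [40,[0,0,0],[0,0,0]]
    - [50,[0,0,0],[0,0,0]]
    - [50,[0,0,-40],[0,0,0]]
    - [50,[0,0,-95],[0,0,0]]
    - [50,[40,40,-140],[0,0,0]]
    - [50,[90,90,-140],[0,0,0]]
    - [50,[90,130,-140],[0,0,0]]

```text
clock: 16.9
tcp_pos: [0.3885, 0.5202, 0.1696]
orientation: [-0.069, 3.138, 0.001]
contact_force: [0.5, -0.3, 0.5]
grip_width: 0.0501
```

Run:
```python
from h import *
a,D=grab("scene"); t,T=grab("top"); o=r.get_obs(); print(o["contact_force"],o["tcp_pos"],o["clock"])
P=cloud("top",T); q=P[190:240,145:210].reshape(-1,3); q=q[(q[:,2]>.045)&(q[:,2]<.06)]; print("marker",len(q),q.mean(0))
for x,y in((.645,.223),(.7051,.3654),(.7504,.2296)):
    k=(np.hypot(P[...,0]-x,P[...,1]-y)<.045)&(P[...,2]>.008); q=P[k&(P[...,2]<.02)] if x>.7 else P[k&(P[...,2]>.06)&(P[...,2]<.1)]; print(x,len(q),q.mean(0).round(4))
c=np.zeros((400,800,3),np.uint8); c[:,:395]=cv2.resize(a[170:245,140:215],(395,400),interpolation=cv2.INTER_CUBIC); c[:,400:]=cv2.resize(a[160:235,190:265],(400,400),interpolation=cv2.INTER_CUBIC)
save("s5",cv2.convertScaleAbs(c,alpha=1.5))
```

```text
[ 0.93872998 -0.33326027 -0.59825893] [0.3862026  0.52573898 0.1687156 ] 17.0
marker 43 [0.48599875 0.39220449 0.05295189]
0.645 198 [0.6454 0.2232 0.086 ]
0.7051 150 [0.7055 0.3652 0.0138]
0.7504 118 [0.7508 0.2294 0.0136]
```

View pics/s5.png

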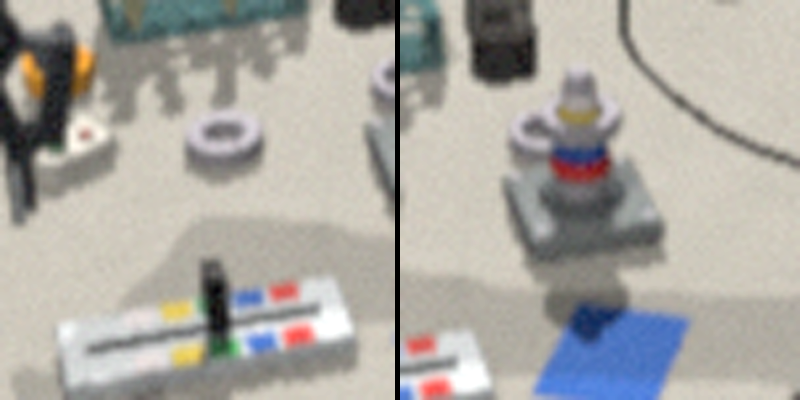

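The marker stands on the green field at crop (215,315), within 1 mm of its measured middle. The ring sits level on the taper, its top at about 0.087 m as expected for 32 mm, and the spares haven't moved. I let the arm settle and hand in.

play_rows:
  deltas:
    - [50,[0,0,0],[0,0,0]]
    - [50,[0,0,0],[0,0,0]]
    - [50,[0,0,0],[0,0,0]]

```text
clock: 17.38
tcp_pos: [0.387, 0.5245, 0.1686]
orientation: [-0.077, 3.139, 0.005]
contact_force: [-0.1, -0.3, -1.0]
grip_width: 0.0501
```

```bash
python3 -c "
from h import *
print(r.hand_in())"
```

```text
the job is handed in; nothing more can be done
None
```

The ring from the blue card is on the taper, its lower edge stopped in the green band, and the selector's marker is on green. I handed the job in at 17.4 s; `hand_in` gave no verdict.

- **Press:** I slid the ring down until it stopped and pressed it to about 11 N. From the spring rate that is a press of about 4 mm; I did not measure the travel directly. I eased off before opening the fingers.
- **Green reading:** The last picture shows yellow above the ring and the whole blue and red bands below it. The ring's front edge hides the green itself. The ring's top is at about 0.087 m, which fits the 32 mm bore.
- **Depth check:** By arm position the stop came at 43 to 44 mm below the tip, against the nominal 42 mm, so that check is 1 to 2 mm off. It is still inside the green band.
- **Selector:** The marker measured within 1 mm of the middle of the green field.
- **Other things:** The two spare rings measured in place to within 1 mm. I did not re-measure the bottle and dish, but the arm never went near them.
- **Camera disagreement:** My by-eye scene-camera readings of ring and tip lay about 6 mm short in x of the top camera's. I used the top camera and corrected the last 1 to 2 mm by side force.

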